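Load the rotisserie spit bar and lock its collet

TASK

Take the spit bar with the square head out of the caddy and feed it upright into the open collet of the rotisserie drive, turning it gently under light pressure until its square foot drops into the hidden drive socket and it rests fully home on the depth stop. Then swing the red-posted collet lever all the way closed to lock it and let go. Never force the bar, and leave the plain round bar, jar, bowl and spatula where they are.

Things in the scene. Friction and masses are not known exactly. Their poses are not given: they have to be found in the camera images.
- bar_mid (a point): Centre of the loose steel spit bar (160 mm long, 0.26 to 0.41 kg), z up to the head, x and y square to the flats. From below: square foot 14 x 14 mm, 22 mm long; round shank 20 mm wide, 90 mm long; dark square head 16 x 16 mm, 48 mm long, flats parallel to the foot's, gripped at its middle 56 mm above this point. Starts upright in one of the caddy's holes.
- base: Grey rotisserie drive, fixed: housing 120 x 120 x 50 mm, origin at the centre of its underside, z up. The collet axis is the vertical through the origin; the hole narrows downwards from the jaws through a funnel and round bore to a turning square socket. More than 40 N between bar and drive while feeding counts as forcing.
- collet_mouth (a point): Centre of the collet mouth on the collet axis, 78 mm above the base's underside: a 45 degree funnel, about 35 mm wide at the top, 70 to 78 mm above the underside, leads into a round bore 21.6 mm wide, from 40 to 70 mm above the underside.
- lever (a joint): Angle of the collet's cam lever about its upright pivot, rad: 0 open, 1.2 fully closed against its end stop, growing counter-clockwise seen from above. Starts between 0 and 0.2. Turns with 0.35 N m of friction (about 4 N at the post, somewhat more near closed, where its brass cam presses on the bar) and stays where it is left.
- lever_post (a point): Middle of the red upright post at the end of the lever, 100 mm from the pivot, 85 mm above the base's underside; the post is 16 mm in diameter, from 55 to 110 mm above the underside. The lever arm below it is 16 mm wide, its top 63 mm above the underside.
- caddy: Fixed two-level steel caddy, 100 x 180 mm, origin at the centre of its underside. Lower level floor 20 mm above the origin, with 20 mm side lips; upper level plate from 77 to 85 mm with two square holes 28 mm wide, 45 mm either side of the centre along its y axis. The bars stand on the lower level through the holes.
- plain_mid (a point): Centre of the plain round bar (loose bystander) in the other caddy hole: 120 mm long, 20 mm round with a 23 mm wooden grip at the top 35 mm; upright, z up.
- jar: Amber glass jar with a steel screw-top lid, 60 mm wide, 85 mm tall, loose; origin at the centre of its underside.
- bowl: Blue melamine bowl, 120 mm wide, 50 mm tall, loose; origin at the centre of its underside.
- spatula: Red-handled spatula lying flat, 280 mm long along its x, loose; origin near its middle, underside.
- socket_rim (a point): Centre of the rim of the square socket (15.6 x 15.6 mm, 20 mm deep), 40 mm above the underside. The socket's angle is arbitrary and not measured (this point does not turn): the bar's foot normally lands on the rim and must be turned, pressed with 3 to 8 N, by up to 90 degrees until it drops in (within about 3 degrees). The socket resists turning with 0.07 N m.
- depth_stop (a point): Centre of the socket's floor, the depth stop, on the collet axis 20 mm above the base's underside. With the bar fully home its foot rests here and point bar_mid is 80 mm above this point. Socket and stop are sprung together: they give about 1 mm per 4 N when pressed down, 4 mm at most, then are rigid.
- lever_pivot (a point): Point on the lever's upright pivot axis, level with lever_post, 85 mm above the base's underside and 31.6 mm from the collet axis towards the base's -y side.
Things that resemble listed ones, but are neither listed nor needed, are in the scene too. Of the things like the base, leave any that is pink or turquoise; of the rest the larger one is meant.

How it is judged (in metres and radians):
On the way, in this order (a step that is already met when the one before it is completed fails the run):
1. the spit bar is home on the depth stop, upright in the collet, with the lever still open (z of bar_mid in the frame of base below 0.1025 m and horizontal distance between bar_mid and base below 0.005 m and angle between bar_mid's own z axis and vertical below 0.08 rad and value of joint lever below 0.4 rad), for 0.2 s.
2. the lever is swung closed with the bar still home (value of joint lever above 1.1 rad and z of bar_mid in the frame of base below 0.1025 m), for 0.2 s.
At the end, for the whole second after the job is handed in: The square-headed bar stands in the collet on the collet axis (within 5 mm at its centre, tilted less than 0.08 rad), its foot in the socket within 2.5 mm of the depth stop, at rest, and the lever is closed past 1.1 of 1.2 rad (all of step 2 and horizontal distance between bar_mid and base below 0.005 m and angle between bar_mid's own z axis and vertical below 0.08 rad and linear speed of bar below 0.02 m/s); the robot touches nothing.
It fails at once if the bar is forced while being fed: more than 40 N between bar and drive with the lever open (contact force between bar and base above 40 N and value of joint lever below 0.6 rad).
It fails at once if the plain bar is disturbed (distance of plain_mid from where it was at the start of the episode above 0.03 m).
It fails at once if the jar is disturbed (distance of jar from where it was at the start of the episode above 0.03 m).
It fails at once if the bowl is disturbed (distance of bowl from where it was at the start of the episode above 0.03 m).
It fails at once if the spatula is disturbed (distance of spatula from where it was at the start of the episode above 0.03 m).
It also fails if it takes over 72 s, if anything falls off the work surface, if the arm or the gripper's body presses on something with over 40 N, if the wrist force passes 120 N, or if a joint passes its speed limit or range.

ROBOT

A 7-joint arm with a two-finger parallel gripper is mounted at the origin on the work surface. World frame = base frame: x ahead of the robot, y to its left, z up, the work surface at z = 0. Lengths are in mm, angles in rad, forces in N, time in s.
With the tool pointing down it reaches from about 425 to 875 mm from the base axis. Payload 9.9 kg.
Tool frame: the origin (TCP) lies on the centre line of the jaws, within the pads' length; the fingertips stand 8 mm ahead of it and the grasp point (between the pads) lies 11 mm behind it; y points along the fingers, z is the direction in which the jaws open and shut, and the axes are right-handed (so a half turn about y gives the same grasp; the last joint's range is limited). The gripper opens to 85 mm and grips with 20 to 120 N. Pads are 22 mm wide; open, the fingers measure 114 mm over their backs; the gripper's body (76 mm by 85 mm) begins 54 mm behind the grasp point. The pads swing forward as they close: fully open they stand 13 mm farther back than shut.
Start: joints at [1.119, 0.576, 0.025, 1.437, -0.015, 1.129, -0.057], TCP at [242.71, -629.858, 239.289] pointing down, gripper open.
Joint ranges: [-2.76, 2.76], [-0.34, 2.15], [-1.52, 1.57], [0.19, 2.46], [-1.09, 4.23], [0.17, 1.99], [-2.82, 2.82]. Speed limits (rad/s): [2.22, 2.22, 3.01, 3.01, 3.14, 3.14, 3.14].

INTERFACE

Orientations are given as [roll, pitch, yaw] about the fixed x, y, z axes, in that order (R = Rz(yaw) Ry(pitch) Rx(roll)).
In Python, from workcell import bot, cams, spotter gives the robot as it stands.
- The arm moves only by the tool send_rows, never from a script. Its argument "moves" is a list of rows, each a list of 3 entries, a list of its own where there are three numbers: the shift along the world's x, y, z in mm, then the turn, a rotation vector about the world's x, y, z in rad, then the opening, from 0 (shut) to 1 (fully open). In form: [[[tx, ty, tz], [wx, wy, wz], gripper], ...]. A call has exactly 8 rows; each row is the pose to reach, as a shift and turn from the pose commanded when the call began; what a row does not reach only later rows make up. A row lasts 1/12 s, in which the tool goes at most 41.7 mm and 7.16 degrees, less where a joint would pass 70% of its speed; a pose out of reach is approached as far as the arm can. A call with a gripper value outside its range is refused whole. The fingers move at their own pace and stop on an object; "newtons" is the grip in N (left out, the last holds). Time passes only in rows, so rows that repeat a pose let the fingers close, or fill a call up. It gives the time, the measured TCP pose, the force and the opening at its end, in the units of the state.
- bot.get_obs(): the state, without advancing time (a new reading comes with each control period).
- cams.capture(name): name is "scene" or "top"; returns a dict with "color" (400x640x3 uint8, blue, green, red), "K" (3x3 intrinsics, pixels), "eye" and "attitude" of the camera in the world. Camera axes: x right, y down, z forward; pixel columns grow to the right and rows downward; lengths in mm; the calibration is good to about 2 mm. A picture is of the moment at which its call begins. There is no depth.
- bot.finish_job(): hands the job in, once; it reports no verdict.
Trained networks look in a picture, given as the dict that the camera call returned (one of the last four; its "shot" number tells which), for a name from the list of things; names that differ only in an ending like _2 or _b are one class to them, and where a whole thing is asked for, a point or a joint stands for the part that bears it (a point fixed in the world has none). Each returns a list of dicts, best first, with "score" (0 to 1); they miss things now and then, are a little off and sometimes report something else, mostly with a low value. They report only what shows in the picture. A call takes as long as a camera call. They do not tell look-alikes from the thing itself.
- spotter.search_frame(query, picture): "extent" ([left, top, right, bottom] as shares, 0 to 1, of the picture: columns of its width, rows of its height, round what is visible of it).
- spotter.masks_of(query, picture): "pixels" (400x640 bool, what is visible of it) and "extent" ([left, top, right, bottom] as shares, 0 to 1, of the picture: columns of its width, rows of its height, round what is visible of it).
The state is a dict: "t": time; "qpos": joint angles; "joint_velocities": joint speeds; "joint_torque": joint torques, N m; "ee_pos": TCP position; "eef_rot": TCP orientation; "wrist_force": force on the tool from outside, world axes, zero at the start; "moment": the same for the moment, N m; "finger_gap": finger opening in mm.
Only numpy, scipy, OpenCV 4.12 (cv2) and the standard library are available. Lean on these libraries where they do the work, as an engineer would, in place of code of your own. Each camera call takes 0.05 s, during which the arm holds its last target.

## Working session

There is one attempt and no reset: what is moved stays moved. The work goes in short steps, Python scripts to look and compute and a tool call to move; the robot and the scene stay as the last step left them, time stands still between calls to the robot, and variables do not carry over. Pictures are saved under pics/ and viewed, and the job is handed in when it is done.

Besides the shell and the picture viewer there is one more tool, called after "Emit:" as name(argument=value, ...), one argument or row to a line, values as JSON. send_rows: Moves the arm, as the interface text tells. Its arguments: {"type":"object","properties":{"moves":{"type":"array","items":{"type":"array"}},"newtons":{"type":"number"}},"required":["moves"]}

```bash
mkdir -p pics; ls; python3 - <<'E'
from workcell import bot,cams,spotter
import cv2,numpy as np
o=bot.get_obs(); print(o)
for n in ("scene","top"):
    p=cams.capture(n); cv2.imwrite(f"pics/{n}0.png",p["color"]); print(n,p["K"],p["eye"],p["attitude"])
    for q in ["bar_mid","base","lever","lever_post","caddy","plain_mid","jar","bowl","spatula"]:
        try:
            r=spotter.search_frame(q,p); print(q,[(round(d["score"],2),[int(a*b) for a,b in zip(d["extent"],(640,400,640,400))]) for d in r[:4]])
        except Exception as e: print(q,e)
E
```

```text
pics
{'t': 0.0, 'qpos': array([ 1.11919818,  0.57654249,  0.02486279,  1.43788978, -0.01501335,
        1.12897346, -0.05647942]), 'joint_velocities': array([-0.00064406, -0.00027502,  0.00026538,  0.0004813 , -0.00078017,
       -0.00115494, -0.0015058 ]), 'joint_torque': array([-5.47647687e-04, -7.65761590e+01,  2.25002222e+00, -2.85955811e+01,
        1.51374971e-02,  1.28998572e-02, -5.44812929e-05]), 'ee_pos': array([ 242.55333031, -629.46290493,  238.44250203]), 'eef_rot': array([-1.57242242e+00, -8.32505029e-05, -2.77376091e+00]), 'wrist_force': array([ 0.82189783, -0.21377787,  0.93543538]), 'moment': array([-0.02427292, -0.00883667,  0.02581263]), 'finger_gap': 85.1500947508227}
scene [[411.41640914   0.         317.53124407]
 [  0.         411.41640914 203.41431222]
 [  0.           0.           1.        ]] [1071.91503754  652.59787759  696.37113034] [-2.24702662  0.0239103   2.452305  ]
bar_mid [(0.78, [380, 192, 393, 231])]
base [(0.93, [261, 106, 314, 165]), (0.85, [362, 165, 402, 209]), (0.78, [274, 145, 336, 220]), (0.65, [201, 178, 251, 242])]
lever [(0.73, [210, 179
[... 517 characters left out ...]
     ]] [ 450.9208688    51.53953282 1204.75248755] [-3.01559055 -0.02784749 -1.57871312]
bar_mid [(0.54, [250, 208, 262, 214])]
base [(0.8, [289, 243, 319, 283]), (0.74, [343, 130, 381, 167]), (0.57, [395, 222, 446, 283])]
lever [(0.79, [350, 204, 371, 240]), (0.78, [430, 239, 447, 284]), (0.43, [367, 147, 383, 165])]
lever_post [(0.67, [368, 146, 380, 167]), (0.66, [353, 204, 370, 240]), (0.63, [429, 242, 448, 285]), (0.58, [310, 256, 310, 286])]
caddy [(0.55, [211, 189, 276, 229])]
plain_mid [(0.48, [222, 203, 232, 212])]
jar [(0.79, [302, 134, 320, 153])]
bowl [(0.88, [420, 162, 458, 199])]
spatula [(0.88, [183, 176, 199, 263]), (0.52, [320, 184, 373, 239]), (0.45, [251, 208, 260, 211])]
```

View pics/scene0.png

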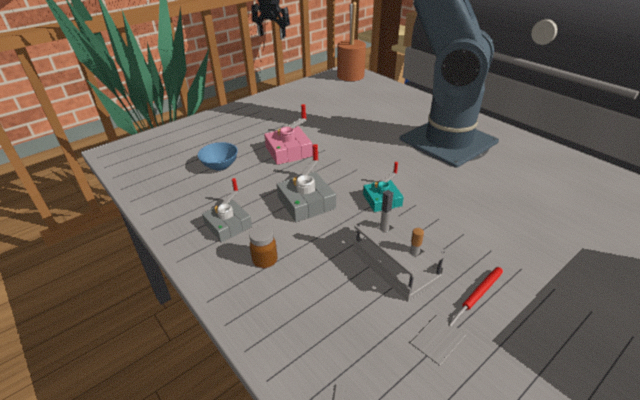

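View pics/top0.png

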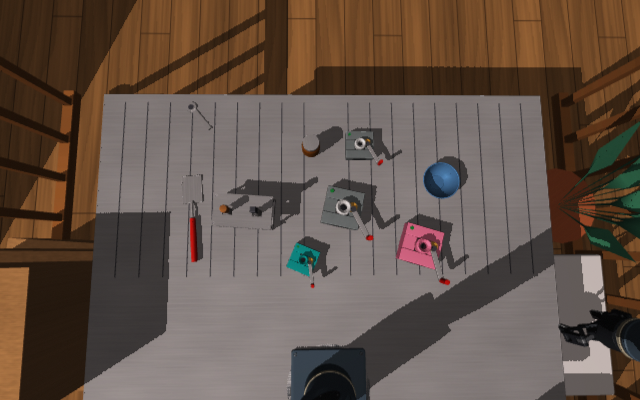

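```bash
cat > h.py <<'E'
import numpy as np,cv2
from scipy.spatial.transform import Rotation as R
from scipy.optimize import least_squares
def cam(p): return p["K"],np.array(p["eye"]),R.from_euler('xyz',p["attitude"]).as_matrix()
def proj(p,X):
    K,e,A=cam(p); c=(np.atleast_2d(X)-e)@A; c=c@K.T; return c[:,:2]/c[:,2:]
def ray(p,uv):
    K,e,A=cam(p); d=A@np.linalg.solve(K,[uv[0],uv[1],1]); return e,d
def atz(p,uv,z):
    e,d=ray(p,uv); return e+d*(z-e[2])/d[2]
def tri(obs):
    A=np.zeros((3,3));b=np.zeros(3)
    for p,uv in obs:
        e,d=ray(p,uv); d/=np.linalg.norm(d); M=np.eye(3)-np.outer(d,d); A+=M;b+=M@e
    return np.linalg.solve(A,b)
def crop(p,box,f,fn):
    x0,y0,x1,y1=box; cv2.imwrite(fn,cv2.resize(p["color"][y0:y1,x0:x1],None,fx=f,fy=f,interpolation=cv2.INTER_CUBIC))
def draw(p,pts,col=(0,255,0)): pass
E
python3 - <<'E'
from workcell import cams
from h import *
import pickle
P={n:cams.capture(n) for n in("scene","top")}
pickle.dump(P,open("P0.pkl","wb"))
crop(P["top"],(310,175,385,250),8,"pics/tb.png")
crop(P["top"],(205,170,285,240),8,"pics/tc.png")
crop(P["scene"],(265,135,345,225),6,"pics/sb.png")
crop(P["scene"],(345,180,465,305),4,"pics/sc.png")
E
```

```text
(no output)
```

View pics/tb.png

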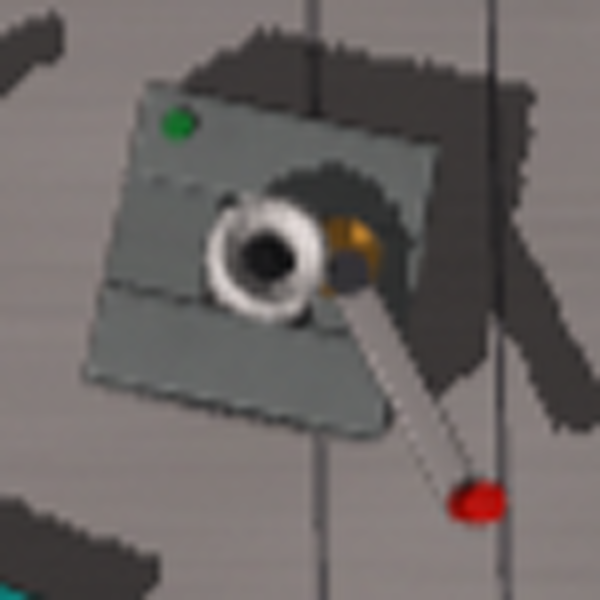

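View pics/tc.png

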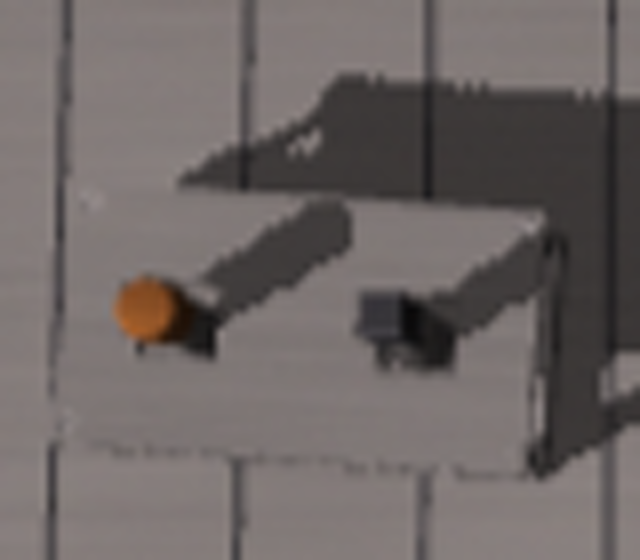

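View pics/sb.png

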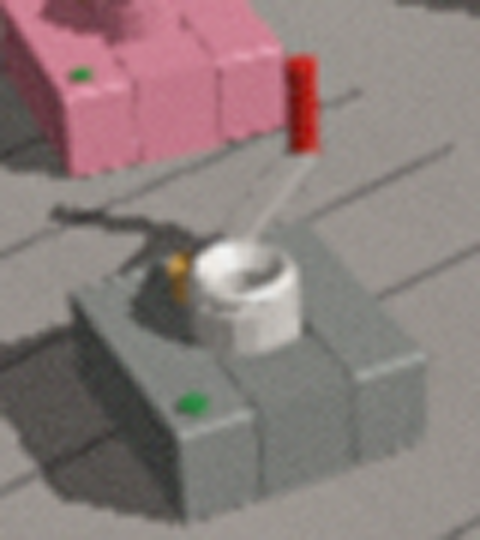

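View pics/sc.png

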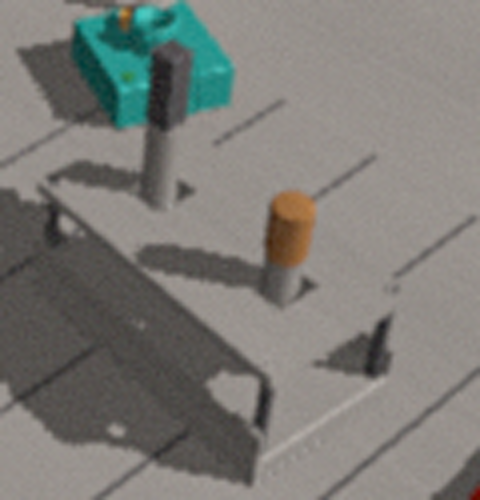

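```bash
python3 - <<'E'
from h import *
import pickle
P=pickle.load(open("P0.pkl","rb")); T,S=P["top"],P["scene"]
t=lambda x,y:(310+(x+.5)/8-.5,175+(y+.5)/8-.5)
c=lambda x,y:(205+(x+.5)/8-.5,170+(y+.5)/8-.5)
s=lambda x,y:(265+(x+.5)/6-.5,135+(y+.5)/6-.5)
k=lambda x,y:(345+(x+.5)/4-.5,180+(y+.5)/4-.5)
print("mouth",tri([(T,t(266,258)),(S,s(246,270))]),atz(T,t(266,258),78),atz(S,s(246,270),78))
print("post",tri([(T,t(481,501)),(S,s(302,60))]),atz(T,t(481,501),110),atz(S,s(302,60),110))
print("head",tri([(T,c(380,312)),(S,k(171,48))]),atz(T,c(380,312),180),atz(S,k(171,48),180))
print("housing TL TR BR BL",[atz(T,t(*q),50)[:2].round(1) for q in((150,85),(437,150),(383,438),(85,378))])
print("scene corners",[atz(S,s(*q),50)[:2].round(1) for q in((183,435),(75,295),(422,358))])
print("caddy corners",[atz(T,c(*q),85)[:2].round(1) for q in((72,190),(545,212),(535,475),(62,440))])
print("plain",tri([(T,c(150,310)),(S,k(293,203))]),atz(T,c(150,310),140))
E
```

```text
mouth [552.82835683 -49.2434961   77.07824271] [552.7048376 -49.125287   78.       ] [553.63491983 -48.24169582  78.        ]
post [ 458.77800791 -124.7390997   111.16432499] [ 458.77679325 -124.9178957   110.        ] [ 457.56615744 -126.29628804  110.        ]
head [539.66338385 213.48755465 180.73274821] [539.96462948 213.33424666 180.        ] [538.6454111  213.11157652 180.        ]
housing TL TR BR BL [array([624.5,  -6.5]), array([ 598. , -120.5]), array([484.1, -96.6]), array([508.4,  20.3])]
scene corners [array([622.7,  -4.6]), array([ 599.5, -115.5]), array([513.6,  21.4])]
caddy corners [array([595.5, 345.9]), array([586.3, 166.1]), array([486., 169.]), array([500.5, 347. ])]
plain [544.1989793  303.64825797 137.61866999] [544.62059535 302.28476122 140.        ]
```

```bash
python3 - <<'E'
from h import *
import pickle
P=pickle.load(open("P0.pkl","rb"))
a=[]
for n,(x,y,w) in (("top",(240,198,32)),("scene",(372,183,32))):
    im=P[n]["color"][y:y+w,x:x+w].astype(float); im=np.clip(im*1.6+20,0,255).astype(np.uint8)
    a.append(cv2.resize(im,(400,400),interpolation=cv2.INTER_NEAREST))
cv2.imwrite("pics/hd.png",np.hstack(a))
E
```

```text
(no output)
```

View pics/hd.png

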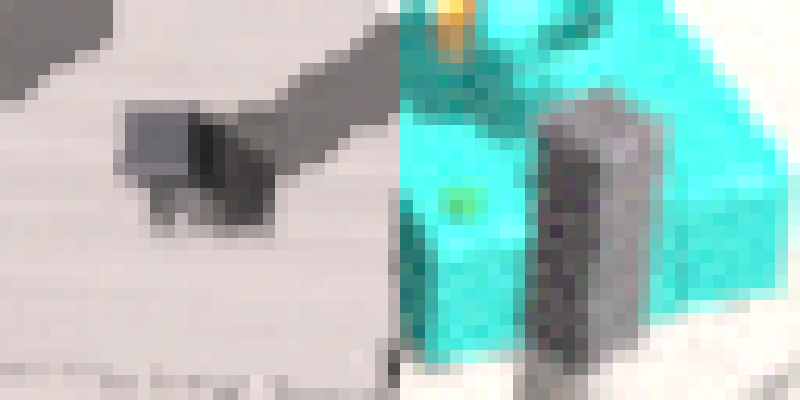

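Emit:
send_rows(
  moves=[
    [[190,270,20],[0,0,0.54],1],
    [[190,270,20],[0,0,0.54],1],
    [[190,270,20],[0,0,0.54],1],
    [[190,270,20],[0,0,0.54],1],
    [[190,270,20],[0,0,0.54],1],
    [[190,270,20],[0,0,0.54],1],
    [[190,270,20],[0,0,0.54],1],
    [[190,270,20],[0,0,0.54],1],
  ],
  newtons=40,
)

```text
t: 1.77
ee_pos: [433.8, -357.8, 259.8]
eef_rot: [-1.57, 0.0, -2.233]
wrist_force: [0.8, -0.1, 0.4]
finger_gap: 85.5
```

Emit:
send_rows(
  moves=[
    [[120,300,0],[0,0,0.54],1],
    [[120,300,0],[0,0,0.54],1],
    [[120,300,0],[0,0,0.54],1],
    [[120,300,0],[0,0,0.54],1],
    [[120,300,0],[0,0,0.54],1],
    [[120,300,0],[0,0,0.54],1],
    [[120,300,0],[0,0,0.54],1],
    [[120,300,0],[0,0,0.54],1],
  ],
)

```text
t: 2.43
ee_pos: [553.6, -56.1, 259.7]
eef_rot: [-1.57, 0.001, -1.692]
wrist_force: [0.6, 0.3, -0.3]
finger_gap: 85.7
```

Emit:
send_rows(
  moves=[
    [[-13,273,-20],[0,0,0],1],
    [[-13,273,-20],[0,0,0],1],
    [[-13,273,-20],[0,0,0],1],
    [[-13,273,-20],[0,0,0],1],
    [[-13,273,-20],[0,0,0],1],
    [[-13,273,-20],[0,0,0],1],
    [[-13,273,-20],[0,0,0],1],
    [[-13,273,-20],[0,0,0],1],
  ],
)

```text
t: 3.1
ee_pos: [537.9, 220.5, 239.2]
eef_rot: [-1.572, 0.004, -1.685]
wrist_force: [0.4, -0.2, 0.5]
finger_gap: 85.5
```

```bash
python3 - <<'E'
from workcell import cams,bot
from h import *
o=bot.get_obs();print(o["ee_pos"],o["eef_rot"],o["qpos"],o["wrist_force"])
P={n:cams.capture(n) for n in("scene","top")}
crop(P["top"],(205,150,305,250),6,"pics/t1.png")
crop(P["scene"],(330,80,470,260),4,"pics/s1.png")
for n in P: print(n,proj(P[n],[[539.5,213.3,180]]+[o["ee_pos"]]))
E
```

```text
[537.94034822 220.45461025 239.17543791] [-1.57188807  0.00386752 -1.68537915] [-0.18708855  0.45633654 -0.42184497  1.68371125  0.20592109  1.04450629
 -0.7888968 ] [ 0.42772332 -0.18375829  0.46516003]
scene [[387.1572609  191.83131497]
 [392.86121759 169.17110384]]
top [[252.0722702  208.72878613]
 [245.77601328 207.41236925]]
```

View pics/t1.png

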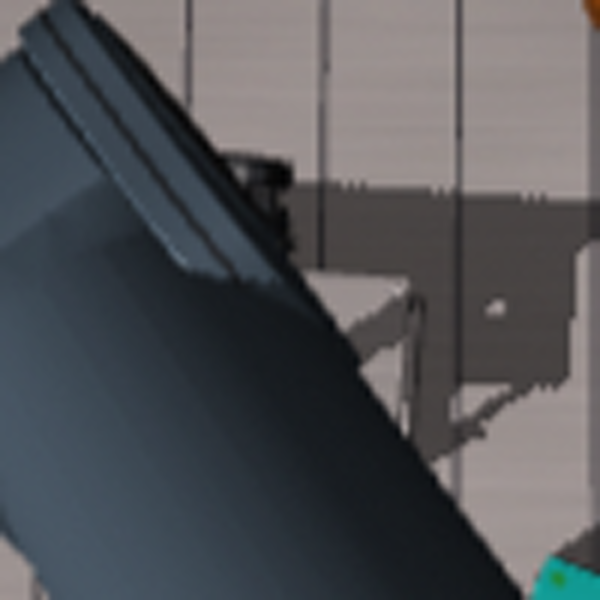

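View pics/s1.png

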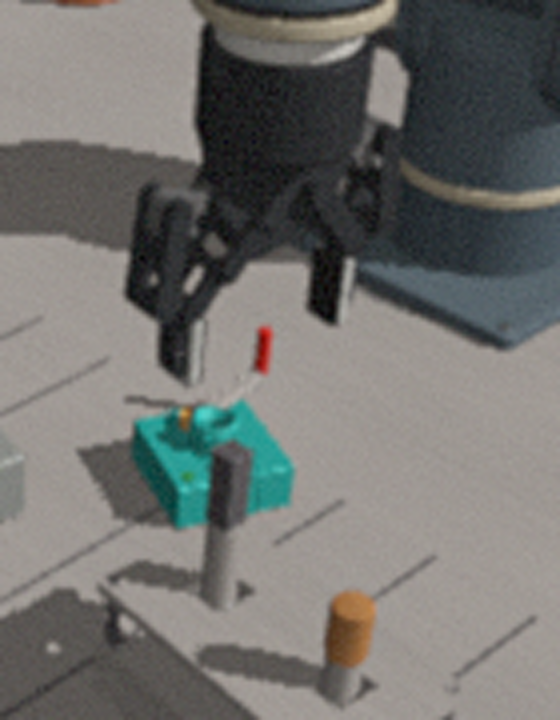

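Emit:
send_rows(
  moves=[
    [[0,0,0],[0,0,0],1],
    [[0,0,-10],[0,0,0],1],
    [[0,0,-25],[0,0,0],1],
    [[0,0,-40],[0,0,0],1],
    [[0,0,-55],[0,0,0],1],
    [[0,0,-70],[0,0,0],1],
    [[0,0,-85],[0,0,0],1],
    [[0,0,-93],[0,0,0],1],
  ],
)

```text
t: 3.87
ee_pos: [539.3, 211.0, 144.2]
eef_rot: [-1.573, -0.002, -1.696]
wrist_force: [-0.4, -0.1, -0.8]
finger_gap: 85.4
```

Emit:
send_rows(
  moves=[
    [[0,0,0],[0,0,0],1],
    [[0,0,0],[0,0,0],1],
    [[0,0,0],[0,0,0],0.8],
    [[0,0,0],[0,0,0],0.6],
    [[0,0,0],[0,0,0],0.5],
    [[0,0,0],[0,0,0],0.5],
    [[0,0,0],[0,0,0],0.5],
    [[0,0,0],[0,0,0],0.5],
  ],
)

```text
t: 4.53
ee_pos: [539.8, 213.2, 146.5]
eef_rot: [-1.57, 0.0, -1.694]
wrist_force: [0.4, 0.6, 0.3]
finger_gap: 42.5
```

```bash
python3 - <<'E'
from workcell import cams,bot
from h import *
o=bot.get_obs();print(o["ee_pos"],o["eef_rot"],o["wrist_force"])
P={n:cams.capture(n) for n in("scene",)}
crop(P["scene"],(340,110,460,260),5,"pics/s2.png")
E
```

```text
[539.78288068 213.19643044 146.52860357] [-1.57046785e+00  1.47371131e-04 -1.69379920e+00] [0.42587801 0.55472884 0.32786913]
```

View pics/s2.png

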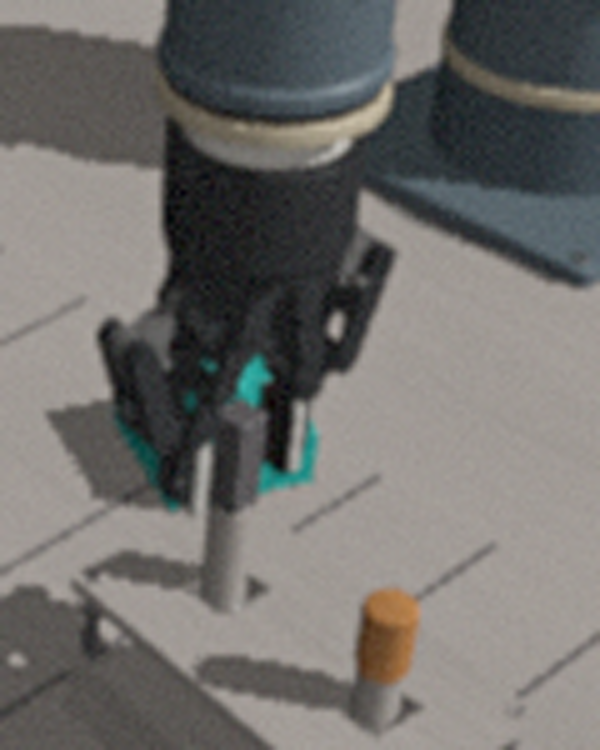

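Emit:
send_rows(
  moves=[
    [[0,0,0],[0,0,0],0.3],
    [[0,0,0],[0,0,0],0.2],
    [[0,0,0],[0,0,0],0.1],
    [[0,0,0],[0,0,0],0],
    [[0,0,0],[0,0,0],0],
    [[0,0,0],[0,0,0],0],
    [[0,0,0],[0,0,0],0],
    [[0,0,0],[0,0,0],0],
  ],
  newtons=60,
)

```text
t: 5.25
ee_pos: [539.9, 213.2, 146.5]
eef_rot: [-1.57, 0.0, -1.694]
wrist_force: [0.9, -0.1, 3.1]
finger_gap: 15.7
```

```bash
python3 - <<'E'
from workcell import cams,bot
from h import *
o=bot.get_obs();print(o["ee_pos"],o["eef_rot"],o["wrist_force"],o["moment"],o["finger_gap"])
P={n:cams.capture(n) for n in("scene",)}
crop(P["scene"],(340,110,460,260),5,"pics/s3.png")
E
```

```text
[539.8950402  213.22369049 146.4625029 ] [-1.57041084e+00  2.36025034e-04 -1.69382854e+00] [ 0.8559437  -0.08226075  3.05912598] [-0.08998996 -0.12953036 -0.05337375] 15.661792811960916
```

View pics/s3.png

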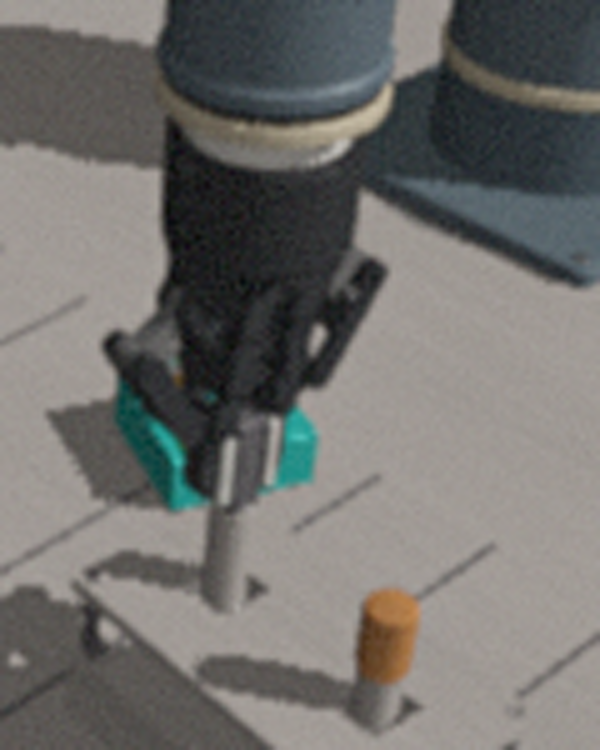

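Emit:
send_rows(
  moves=[
    [[0,0,10],[0,0,0],0],
    [[0,0,25],[0,0,0],0],
    [[0,0,40],[0,0,0],0],
    [[0,0,60],[0,0,0],0],
    [[0,0,80],[0,0,0],0],
    [[0,0,95],[0,0,0],0],
    [[0,0,105],[0,0,0],0],
    [[0,0,110],[0,0,0],0],
  ],
)

```text
t: 5.97
ee_pos: [539.7, 213.3, 257.6]
eef_rot: [-1.57, 0.001, -1.694]
wrist_force: [0.5, 0.6, -3.7]
finger_gap: 15.9
```

Emit:
send_rows(
  moves=[
    [[2,-35,0],[0,0,0],0],
    [[4,-75,0],[0,0,0],0],
    [[6,-115,0],[0,0,0],0],
    [[8,-155,0],[0,0,0],0],
    [[10,-195,0],[0,0,0],0],
    [[12,-230,0],[0,0,0],0],
    [[13,-250,0],[0,0,0],0],
    [[13.3,-262.3,0],[0,0,0],0],
  ],
)

```text
t: 6.63
ee_pos: [552.2, -53.1, 255.4]
eef_rot: [-1.573, -0.001, -1.698]
wrist_force: [1.0, 0.7, -3.4]
finger_gap: 15.8
```

Emit:
send_rows(
  moves=[
    [[0,0,0],[0,0,0],0],
    [[0,0,0],[0,0,0],0],
    [[0,0,0],[0,0,0],0],
    [[0,0,-5],[0,0,0],0],
    [[0,0,-10],[0,0,0],0],
    [[0,0,-20],[0,0,0],0],
    [[0,0,-25],[0,0,0],0],
    [[0,0,-25],[0,0,0],0],
  ],
)

```text
t: 7.3
ee_pos: [552.1, -48.8, 229.5]
eef_rot: [-1.574, -0.0, -1.693]
wrist_force: [0.8, -0.0, -2.4]
finger_gap: 15.6
```

```bash
python3 - <<'E'
from workcell import cams,bot
from h import *
o=bot.get_obs();print(o["ee_pos"],o["eef_rot"],o["wrist_force"],o["moment"],o["finger_gap"],o["qpos"])
P={n:cams.capture(n) for n in("scene","top")}
crop(P["scene"],(250,70,370,220),5,"pics/s4.png")
crop(P["top"],(280,150,400,250),5,"pics/t4.png")
p=o["ee_pos"]
print(proj(P["scene"],[[p[0],p[1],p[2]-126.5]]), proj(P["scene"],[553,-49,78]))
E
```

```text
[552.08955776 -48.8352242  229.48568415] [-1.57369006e+00 -1.70996248e-04 -1.69310923e+00] [ 0.80005855 -0.01505489 -2.43310441] [ 0.00325857  0.0082372  -0.03875422] 15.63825236468835 [ 0.26004192  0.42262768 -0.37208321  1.76319297  0.1785894   0.99192723
 -0.30308116]
[[305.50346105 171.27660186]] [[305.59493273 179.36189584]]
```

View pics/s4.png

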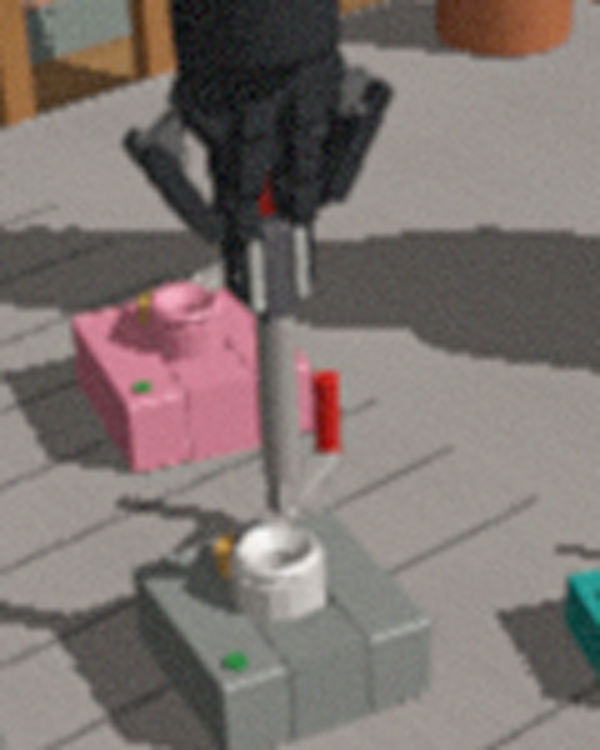

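View pics/t4.png

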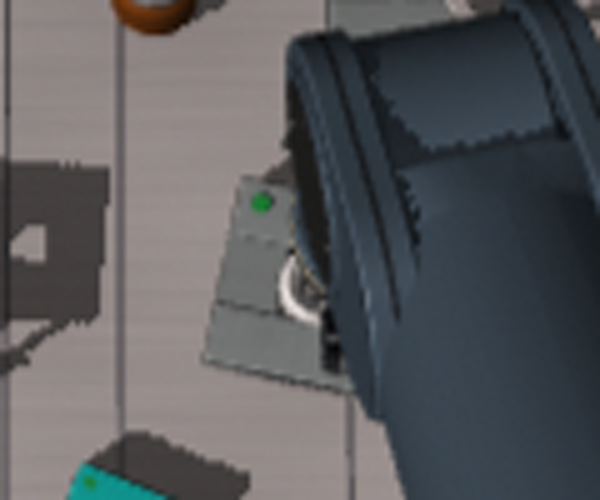

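Emit:
send_rows(
  moves=[
    [[0,0,-4],[0,0,0],0],
    [[0,0,-8],[0,0,0],0],
    [[0,0,-12],[0,0,0],0],
    [[0,0,-16],[0,0,0],0],
    [[0,0,-20],[0,0,0],0],
    [[0,0,-24],[0,0,0],0],
    [[0,0,-27],[0,0,0],0],
    [[0,0,-27],[0,0,0],0],
  ],
)

```text
t: 8.07
ee_pos: [552.6, -49.2, 203.5]
eef_rot: [-1.572, -0.0, -1.694]
wrist_force: [-0.0, -0.4, -3.5]
finger_gap: 15.3
```

Emit:
send_rows(
  moves=[
    [[0,0,-1],[0,0,0],0],
    [[0,0,-2],[0,0,0],0],
    [[0,0,-4],[0,0,0],0],
    [[0,0,-5],[0,0,0],0],
    [[0,0,-6],[0,0,0],0],
    [[0,0,-7],[0,0,0],0],
    [[0,0,-8],[0,0,0],0],
    [[0,0,-8],[0,0,0],0],
  ],
)

```text
t: 8.73
ee_pos: [553.6, -49.5, 196.7]
eef_rot: [-1.569, -0.0, -1.694]
wrist_force: [1.3, -1.3, 1.4]
finger_gap: 15.3
```

Emit:
send_rows(
  moves=[
    [[0.3,-0.3,0],[0,0,0],0],
    [[0.8,-0.8,0],[0,0,0],0],
    [[0.8,-0.8,0],[0,0,0],0],
    [[0.8,-0.8,0],[0,0,0],0],
    [[0.8,-0.8,-1],[0,0,0],0],
    [[0.8,-0.8,-2],[0,0,0],0],
    [[0.8,-0.8,-2],[0,0,0],0],
    [[0.8,-0.8,-2],[0,0,0],0],
  ],
)

```text
t: 9.4
ee_pos: [554.2, -50.4, 194.1]
eef_rot: [-1.57, -0.0, -1.694]
wrist_force: [3.7, -2.5, -2.9]
finger_gap: 15.5
```

```bash
python3 - <<'E'
from workcell import cams,bot
from h import *
o=bot.get_obs();print(o["ee_pos"],o["eef_rot"],o["wrist_force"],o["moment"],o["finger_gap"])
E
```

```text
[554.16202268 -50.35585585 194.12539291] [-1.57007060e+00 -3.10138744e-04 -1.69397812e+00] [ 3.67131365 -2.49433807 -2.88137504] [-0.90277894 -1.14190732 -0.00431468] 15.461166617553832
```

Emit:
send_rows(
  moves=[
    [[0.3,-0.3,0],[0,0,0],0],
    [[0.6,-0.5,0],[0,0,0],0],
    [[1,-0.8,0],[0,0,0],0],
    [[1,-0.8,0],[0,0,0],0],
    [[1,-0.8,-1],[0,0,0],0],
    [[1,-0.8,-2],[0,0,0],0],
    [[1,-0.8,-3],[0,0,0],0],
    [[1,-0.8,-3],[0,0,0],0],
  ],
)

```text
t: 10.07
ee_pos: [554.6, -50.8, 191.0]
eef_rot: [-1.571, -0.0, -1.694]
wrist_force: [1.9, -3.0, -3.0]
finger_gap: 15.4
```

```bash
python3 - <<'E'
from workcell import cams,bot
from h import *
o=bot.get_obs();print(o["ee_pos"],o["eef_rot"],o["wrist_force"],o["moment"],o["finger_gap"])
E
```

```text
[554.58887587 -50.82511512 191.0249891 ] [-1.57130225e+00 -1.74183141e-04 -1.69378067e+00] [ 1.87735401 -2.95974597 -3.04592561] [-0.73362646 -0.56474861  0.02868142] 15.438085245878693
```

Emit:
send_rows(
  moves=[
    [[0.2,-0.4,0],[0,0,0],0],
    [[0.4,-0.8,-1],[0,0,0],0],
    [[0.5,-0.8,-3],[0,0,0],0],
    [[0.5,-0.8,-5],[0,0,0],0],
    [[0.5,-0.8,-7],[0,0,0],0],
    [[0.5,-0.8,-9],[0,0,0],0],
    [[0.5,-0.8,-10],[0,0,0],0],
    [[0.5,-0.8,-10],[0,0,0],0],
  ],
)

```text
t: 10.73
ee_pos: [555.1, -51.5, 180.9]
eef_rot: [-1.571, 0.0, -1.694]
wrist_force: [-0.1, -0.6, -3.1]
finger_gap: 15.6
```

```bash
cat > st.py <<'E'
from workcell import bot
import numpy as np
np.set_printoptions(precision=3,suppress=True)
o=bot.get_obs();print(o["t"],o["ee_pos"],o["eef_rot"],o["wrist_force"],o["moment"],o["finger_gap"],o["qpos"][6])
E
python3 st.py
```

```text
10.7333 [555.076 -51.462 180.921] [-1.571  0.    -1.694] [-0.11  -0.643 -3.056] [-0.312 -0.157 -0.038] 15.61125211204322 -0.3276563499881131
```

Emit:
send_rows(
  moves=[
    [[0,0,-2],[0,0,0],0],
    [[0,0,-4],[0,0,0],0],
    [[0,0,-6],[0,0,0],0],
    [[0,0,-8],[0,0,0],0],
    [[0,0,-10],[0,0,0],0],
    [[0,0,-12],[0,0,0],0],
    [[0,0,-13],[0,0,0],0],
    [[0,0,-13],[0,0,0],0],
  ],
)

```text
t: 11.4
ee_pos: [555.2, -51.7, 167.9]
eef_rot: [-1.571, -0.0, -1.694]
wrist_force: [0.6, -0.7, -4.8]
finger_gap: 15.3
```

```bash
python3 st.py
```

```text
11.4 [555.205 -51.67  167.948] [-1.571 -0.    -1.694] [ 0.558 -0.694 -4.818] [-0.35  -0.166 -0.026] 15.306209991418807 -0.3359119051778738
```

Emit:
send_rows(
  moves=[
    [[0,0,-0.5],[0,0,0],0],
    [[0,0,-1],[0,0,0],0],
    [[0,0,-1.5],[0,0,0],0],
    [[0,0,-2],[0,0,0],0],
    [[0,0,-2.5],[0,0,0],0],
    [[0,0,-2.5],[0,0,0],0],
    [[0,0,-2.5],[0,0,0],0],
    [[0,0,-2.5],[0,0,0],0],
  ],
)

```text
t: 12.07
ee_pos: [555.4, -51.6, 165.9]
eef_rot: [-1.571, -0.0, -1.694]
wrist_force: [-1.1, -1.0, -1.0]
finger_gap: 15.5
```

```bash
python3 st.py
```

```text
12.0667 [555.386 -51.586 165.862] [-1.571 -0.    -1.694] [-1.106 -1.041 -1.026] [-0.356  0.019 -0.076] 15.469748542378989 -0.33747709185721153
```

Emit:
send_rows(
  moves=[
    [[0,0,-0.5],[0,0,0],0],
    [[0,0,-1],[0,0,0.03],0],
    [[0,0,-1],[0,0,0.06],0],
    [[0,0,-1],[0,0,0.1],0],
    [[0,0,-1],[0,0,0.14],0],
    [[0,0,-1],[0,0,0.18],0],
    [[0,0,-1],[0,0,0.2],0],
    [[0,0,-1],[0,0,0.2],0],
  ],
)

```text
t: 12.73
ee_pos: [555.9, -51.7, 165.1]
eef_rot: [-1.57, 0.0, -1.492]
wrist_force: [2.4, -1.1, 2.0]
finger_gap: 15.4
```

```bash
python3 st.py
```

```text
12.7333 [555.902 -51.666 165.074] [-1.57   0.    -1.492] [ 2.371 -1.101  2.042] [-0.458 -0.568 -0.042] 15.351519668843803 -0.17143815806731025
```

Emit:
send_rows(
  moves=[
    [[0.3,-0.1,0],[0,0,0.03],0],
    [[0.5,-0.2,0],[0,0,0.07],0],
    [[0.5,-0.2,0],[0,0,0.11],0],
    [[0.5,-0.2,0],[0,0,0.15],0],
    [[0.5,-0.2,0],[0,0,0.19],0],
    [[0.5,-0.2,0],[0,0,0.23],0],
    [[0.5,-0.2,0],[0,0,0.25],0],
    [[0.5,-0.2,0],[0,0,0.25],0],
  ],
)

```text
t: 13.4
ee_pos: [556.2, -51.7, 164.9]
eef_rot: [-1.57, 0.0, -1.243]
wrist_force: [2.8, -1.1, 0.4]
finger_gap: 15.5
```

```bash
python3 st.py
```

```text
13.4 [556.232 -51.662 164.901] [-1.57   0.    -1.243] [ 2.806 -1.142  0.427] [-0.289 -0.877 -0.099] 15.539186492150845 0.03510867204707247
```

Emit:
send_rows(
  moves=[
    [[0.3,-0.1,-0.3],[0,0,0.03],0],
    [[0.6,-0.2,-0.3],[0,0,0.07],0],
    [[0.6,-0.2,-0.3],[0,0,0.11],0],
    [[0.6,-0.2,-0.3],[0,0,0.15],0],
    [[0.6,-0.2,-0.3],[0,0,0.19],0],
    [[0.6,-0.2,-0.3],[0,0,0.23],0],
    [[0.6,-0.2,-0.3],[0,0,0.25],0],
    [[0.6,-0.2,-0.3],[0,0,0.25],0],
  ],
)

```text
t: 14.07
ee_pos: [556.4, -51.9, 164.2]
eef_rot: [-1.571, 0.0, -0.993]
wrist_force: [2.7, -0.3, -4.3]
finger_gap: 15.2
```

```bash
python3 st.py
```

```text
14.0667 [556.389 -51.868 164.175] [-1.571  0.    -0.993] [ 2.711 -0.314 -4.329] [-0.155 -1.121 -0.095] 15.219547548127299 0.24182053696399014
```

Emit:
send_rows(
  moves=[
    [[0.3,0,-0.3],[0,0,0],0],
    [[0.5,0,-0.6],[0,0,0],0],
    [[0.5,0,-1],[0,0,0],0],
    [[0.5,0,-1.5],[0,0,0],0],
    [[0.5,0,-2],[0,0,0],0],
    [[0.5,0,-2],[0,0,0],0],
    [[0.5,0,-2],[0,0,0],0],
    [[0.5,0,-2],[0,0,0],0],
  ],
)

```text
t: 14.73
ee_pos: [556.8, -51.9, 162.5]
eef_rot: [-1.571, 0.0, -0.994]
wrist_force: [1.8, -0.6, -2.5]
finger_gap: 15.8
```

```bash
python3 st.py
```

```text
14.7333 [556.817 -51.937 162.474] [-1.571  0.    -0.994] [ 1.843 -0.648 -2.504] [-0.214 -0.601 -0.052] 15.80921029019686 0.23914409116117052
```

Emit:
send_rows(
  moves=[
    [[0.3,-0.1,-0.5],[0,0,0],0],
    [[0.4,-0.1,-1],[0,0,0],0],
    [[0.4,-0.1,-2],[0,0,0],0],
    [[0.4,-0.1,-3],[0,0,0],0],
    [[0.4,-0.1,-4],[0,0,0],0],
    [[0.4,-0.1,-5],[0,0,0],0],
    [[0.4,-0.1,-5],[0,0,0],0],
    [[0.4,-0.1,-5],[0,0,0],0],
  ],
)

```text
t: 15.4
ee_pos: [557.2, -52.0, 157.3]
eef_rot: [-1.571, 0.0, -0.994]
wrist_force: [1.2, -0.3, -2.0]
finger_gap: 15.6
```

```bash
python3 st.py
```

```text
15.4 [557.193 -52.048 157.348] [-1.571  0.    -0.994] [ 1.241 -0.324 -1.972] [-0.186 -0.439 -0.035] 15.579656947347345 0.23485618982307763
```

Emit:
send_rows(
  moves=[
    [[0.1,0,-1],[0,0,0],0],
    [[0.2,0,-2],[0,0,0],0],
    [[0.3,0,-3.5],[0,0,0],0],
    [[0.3,0,-5],[0,0,0],0],
    [[0.3,0,-6.5],[0,0,0],0],
    [[0.3,0,-8],[0,0,0],0],
    [[0.3,0,-9],[0,0,0],0],
    [[0.3,0,-9],[0,0,0],0],
  ],
)

```text
t: 16.07
ee_pos: [557.5, -52.1, 148.2]
eef_rot: [-1.571, 0.0, -0.994]
wrist_force: [0.6, 0.6, -2.6]
finger_gap: 15.4
```

```bash
python3 st.py
```

```text
16.0667 [557.487 -52.059 148.223] [-1.571  0.    -0.994] [ 0.591  0.56  -2.616] [-0.155 -0.233  0.014] 15.448819870059626 0.22650454886729346
```

Emit:
send_rows(
  moves=[
    [[0,0,-0.5],[0,0,0],0],
    [[0,0,-1],[0,0,0],0],
    [[0,0,-1.5],[0,0,0],0],
    [[0,0,-2],[0,0,0],0],
    [[0,0,-2.4],[0,0,0],0],
    [[0,0,-2.4],[0,0,0],0],
    [[0,0,-2.4],[0,0,0],0],
    [[0,0,-2.4],[0,0,0],0],
  ],
)

```text
t: 16.73
ee_pos: [557.6, -52.1, 146.1]
eef_rot: [-1.571, -0.0, -0.994]
wrist_force: [-0.1, -1.1, -1.4]
finger_gap: 15.4
```

```bash
python3 st.py
```

```text
16.7333 [557.588 -52.077 146.136] [-1.571 -0.    -0.994] [-0.145 -1.067 -1.359] [-0.116  0.042 -0.012] 15.356386673909308 0.22426298656306665
```

Emit:
send_rows(
  moves=[
    [[0,0,-0.5],[0,0,0],0],
    [[0,0,-1],[0,0,0],0],
    [[0,0,-1.5],[0,0,0],0],
    [[0,0,-1.5],[0,0,0],0],
    [[0,0,-1.5],[0,0,0],0],
    [[0,0,-1.5],[0,0,0],0],
    [[0,0,-1.5],[0,0,0],0],
    [[0,0,-1.5],[0,0,0],0],
  ],
)

```text
t: 17.4
ee_pos: [557.7, -52.0, 144.7]
eef_rot: [-1.571, -0.0, -0.994]
wrist_force: [-1.4, -0.0, 3.0]
finger_gap: 15.4
```

```bash
python3 st.py
```

```text
17.4 [557.735 -52.042 144.691] [-1.571 -0.    -0.994] [-1.362 -0.05   2.986] [-0.154  0.229  0.   ] 15.371183037109608 0.22286572897196724
```

Emit:
send_rows(
  moves=[
    [[0,0,0],[0,0,0],0.25],
    [[0,0,0],[0,0,0],0.35],
    [[0,0,0],[0,0,0],0.5],
    [[0,0,0],[0,0,0],0.7],
    [[0,0,0],[0,0,0],0.8],
    [[0,0,0],[0,0,0],0.8],
    [[0,0,0],[0,0,0],0.8],
    [[0,0,0],[0,0,0],0.8],
  ],
)

```text
t: 18.07
ee_pos: [557.6, -52.0, 144.6]
eef_rot: [-1.571, 0.0, -0.994]
wrist_force: [-0.3, -0.3, 0.3]
finger_gap: 68.9
```

Emit:
send_rows(
  moves=[
    [[0,0,10],[0,0,0],0.8],
    [[0,0,25],[0,0,0],0.8],
    [[0,0,40],[0,0,0],0.8],
    [[0,0,60],[0,0,0],0.8],
    [[0,0,80],[0,0,0],0.8],
    [[0,0,95],[0,0,0],0.8],
    [[0,0,105],[0,0,0],0.8],
    [[0,0,110],[0,0,0],0.8],
  ],
)

```text
t: 18.73
ee_pos: [558.1, -51.9, 256.5]
eef_rot: [-1.569, -0.001, -0.994]
wrist_force: [-0.5, -0.3, -0.8]
finger_gap: 68.6
```

```bash
python3 st.py; python3 - <<'E'
from workcell import cams
from h import *
P={n:cams.capture(n) for n in("scene",)}
crop(P["scene"],(250,90,370,220),6,"pics/s5.png")
print(proj(P["scene"],[[557,-52,180],[557,-52,132],[553,-49,180],[554,-50,78]]))
E
```

```text
18.7333 [558.101 -51.938 256.525] [-1.569 -0.001 -0.994] [-0.529 -0.31  -0.762] [-0.002 -0.005  0.008] 68.59278985350839 0.3144347308685433
[[301.78700837 145.31493315]
 [302.70146851 161.90403344]
 [303.83593127 145.2240294 ]
 [305.05392438 179.34213502]]
```

View pics/s5.png

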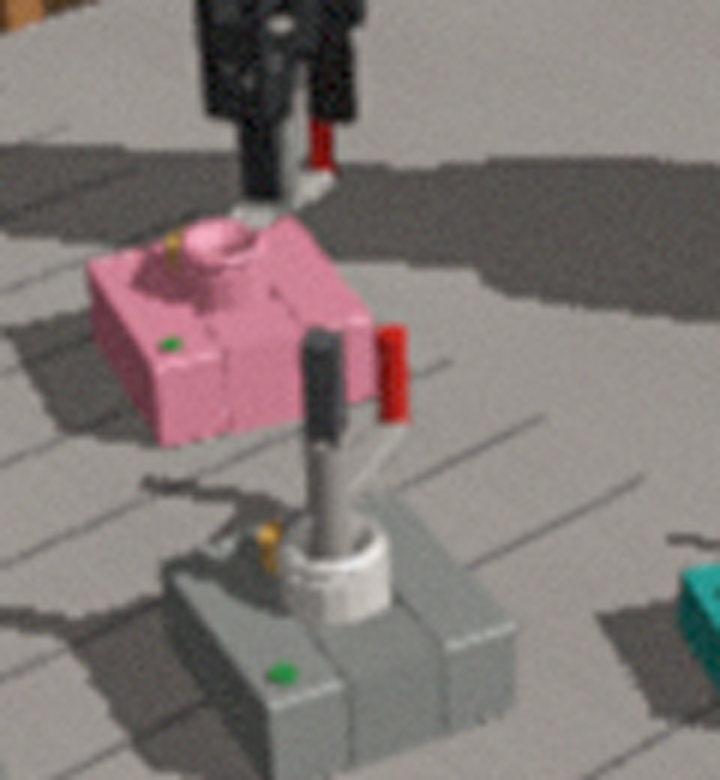

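Emit:
send_rows(
  moves=[
    [[-15,-4,0],[0,0,0],0.5],
    [[-40,-11,0],[0,0,0],0],
    [[-70,-19,0],[0,0,0],0],
    [[-95,-26,0],[0,0,-0.1],0],
    [[-112,-31,0],[0,0,-0.1],0],
    [[-119.6,-32.9,-20],[0,0,-0.1],0],
    [[-119.6,-32.9,-50],[0,0,-0.1],0],
    [[-119.6,-32.9,-80],[0,0,-0.1],0],
  ],
)

```text
t: 19.45
ee_pos: [437.5, -85.5, 174.0]
eef_rot: [-1.57, -0.001, -1.095]
wrist_force: [0.7, -0.6, -0.5]
finger_gap: 0.3
```

Emit:
send_rows(
  moves=[
    [[0,0,-20],[0,0,0],0],
    [[0,0,-45],[0,0,0],0],
    [[0,0,-65],[0,0,0],0],
    [[0,0,-80],[0,0,0],0],
    [[0,0,-88],[0,0,0],0],
    [[0,0,-91],[0,0,0],0],
    [[0,0,-91],[0,0,0],0],
    [[0,0,-91],[0,0,0],0],
  ],
)

```text
t: 20.12
ee_pos: [438.3, -84.9, 84.0]
eef_rot: [-1.57, -0.0, -1.094]
wrist_force: [-0.2, 0.3, -0.0]
finger_gap: -0.1
```

```bash
python3 st.py; python3 - <<'E'
from workcell import cams
from h import *
P={n:cams.capture(n) for n in("scene","top")}
crop(P["scene"],(250,70,370,220),5,"pics/s6.png")
crop(P["top"],(310,170,410,270),6,"pics/t6.png")
pv=np.array([546.5,-80.6]); 
for a in range(0,71,10):
    f=np.deg2rad(207.2+a); u=np.array([np.cos(f),np.sin(f)]);t=np.array([-u[1],u[0]])
    print(a,pv+100*u,pv+100*u-19*t)
E
```

```text
20.1167 [438.28  -84.898  84.018] [-1.57  -0.    -1.094] [-0.162  0.344 -0.037] [0.025 0.036 0.005] -0.06040198383583398 0.1085138750229238
0 [ 457.55836267 -126.30979271] [ 448.87350206 -109.41088161]
10 [ 466.8470082  -141.05991149] [ 455.35962502 -125.92584304]
20 [ 478.55586957 -153.97298645] [ 464.61500215 -141.06360167]
30 [ 492.32917897 -164.65666035] [ 476.35841351 -154.36420435]
40 [ 507.74844135 -172.78631516] [ 490.23304147 -165.42351902]
50 [ 524.34515024 -178.11493543] [ 505.81731251 -173.90551398]
60 [ 541.61502302 -180.48061373] [ 522.63770641 -179.55246811]
70 [ 559.03332336 -179.81147013] [ 540.18314403 -182.19280157]
```

View pics/s6.png

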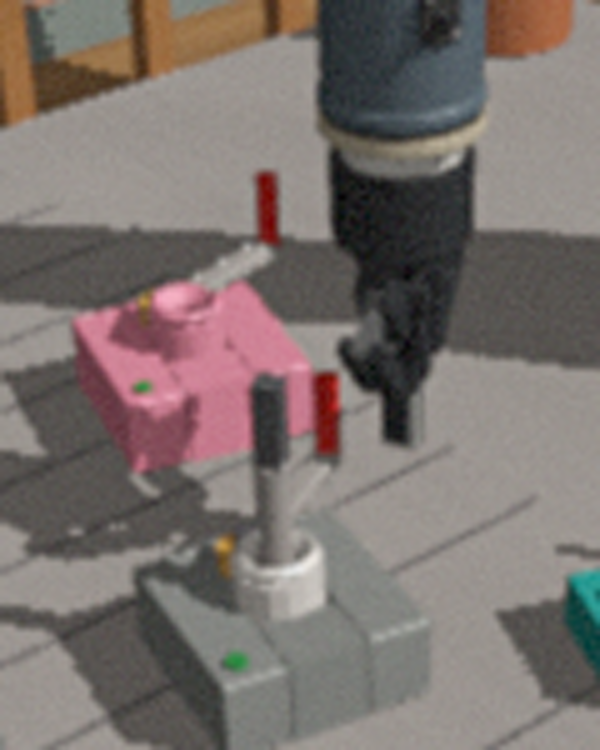

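View pics/t6.png

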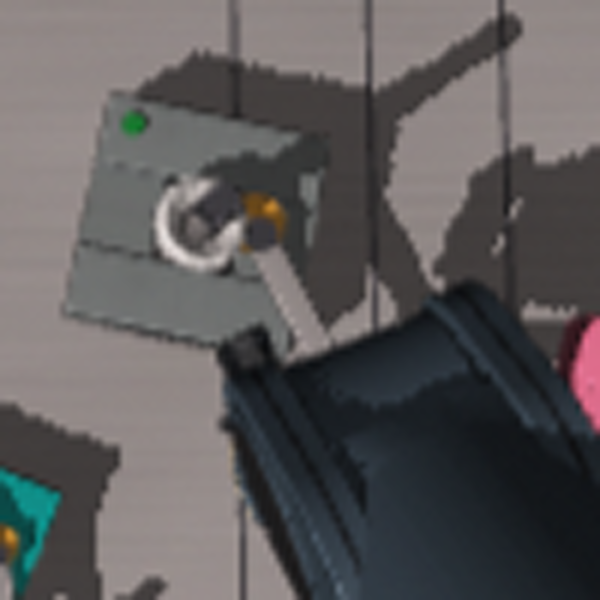

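Emit:
send_rows(
  moves=[
    [[4,-8,0],[0,0,0],0],
    [[7,-16,0],[0,0,0],0],
    [[11,-24,0],[0,0,0],0],
    [[14,-33,0],[0,0,0.09],0],
    [[17.4,-41,0],[0,0,0.17],0],
    [[22,-49,0],[0,0,0.26],0],
    [[26.6,-56,0],[0,0,0.35],0],
    [[26.6,-56,0],[0,0,0.35],0],
  ],
)

```text
t: 20.88
ee_pos: [465.4, -142.9, 83.6]
eef_rot: [-1.57, -0.0, -0.742]
wrist_force: [-0.1, 0.3, -0.1]
finger_gap: -0.0
```

```bash
python3 st.py; python3 - <<'E'
from workcell import cams
from h import *
P={n:cams.capture(n) for n in("scene","top")}
crop(P["scene"],(250,70,370,220),5,"pics/s7.png")
E
```

```text
20.8833 [ 465.449 -142.893   83.568] [-1.57  -0.    -0.742] [-0.076  0.306 -0.109] [0.037 0.017 0.004] -0.009757308266771673 0.5008775232549793
```

View pics/s7.png

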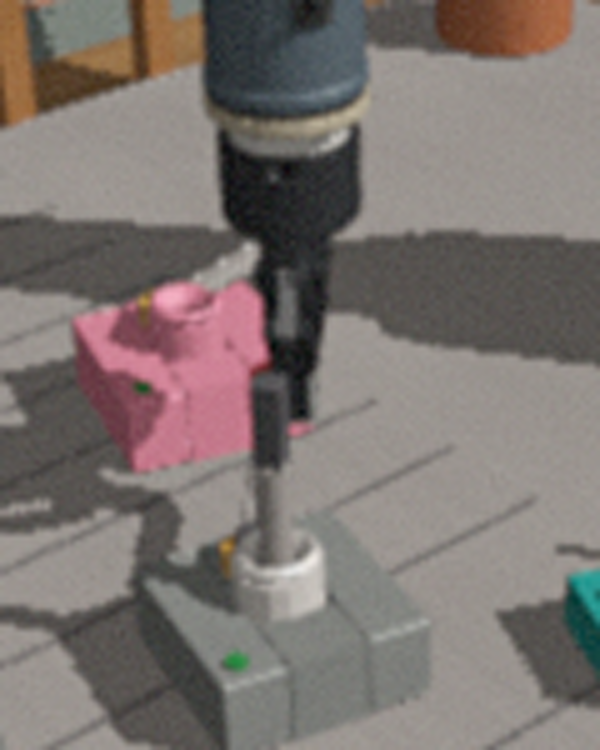

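Emit:
send_rows(
  moves=[
    [[6,-7,0],[0,0,0.09],0],
    [[12,-13.5,0],[0,0,0.17],0],
    [[18.5,-19,0],[0,0,0.26],0],
    [[25.5,-24.5,0],[0,0,0.35],0],
    [[33,-29,0],[0,0,0.44],0],
    [[37,-31,0],[0,0,0.48],0],
    [[41,-33,0],[0,0,0.52],0],
    [[41,-33,0],[0,0,0.52],0],
  ],
)

```text
t: 21.65
ee_pos: [505.2, -174.4, 83.3]
eef_rot: [-1.571, 0.001, -0.225]
wrist_force: [-0.1, -0.6, 0.4]
finger_gap: -0.0
```

```bash
python3 st.py; python3 - <<'E'
from workcell import cams
from h import *
P={n:cams.capture(n) for n in("scene","top")}
crop(P["scene"],(250,70,370,220),5,"pics/s8.png")
crop(P["top"],(310,170,410,270),6,"pics/t8.png")
E
```

```text
21.65 [ 505.192 -174.436   83.304] [-1.571  0.001 -0.225] [-0.079 -0.602  0.372] [-0.026  0.029 -0.033] -0.03356552594534972 0.9762562676992019
```

View pics/s8.png

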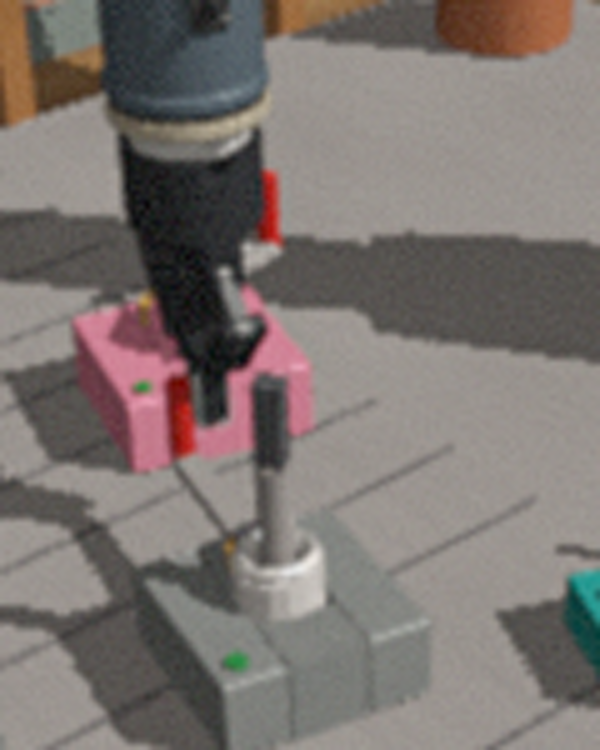

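View pics/t8.png

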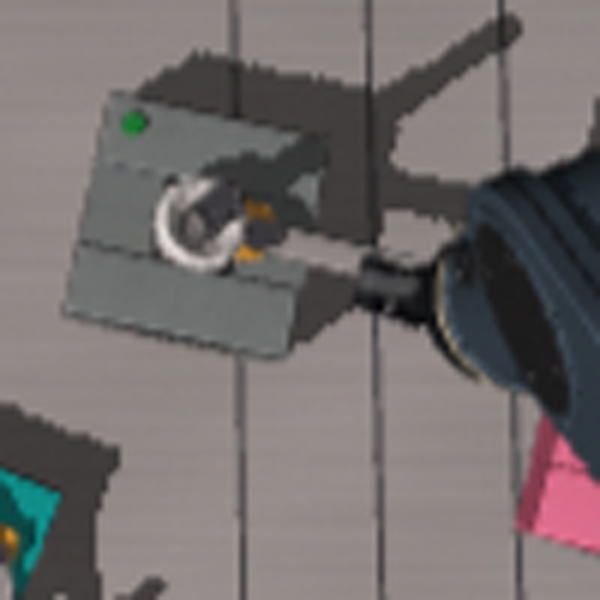

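Emit:
send_rows(
  moves=[
    [[2,-1,0],[0,0,0.03],0],
    [[4,-2,0],[0,0,0.05],0],
    [[6,-2.5,0],[0,0,0.07],0],
    [[8,-3,0],[0,0,0.09],0],
    [[10,-3.5,0],[0,0,0.11],0],
    [[12,-4,0],[0,0,0.13],0],
    [[14,-4.5,0],[0,0,0.15],0],
    [[14,-4.5,0],[0,0,0.15],0],
  ],
)

```text
t: 22.42
ee_pos: [519.9, -179.1, 83.5]
eef_rot: [-1.571, -0.0, -0.073]
wrist_force: [-2.5, -2.2, -0.5]
finger_gap: 0.2
```

```bash
python3 st.py
```

```text
22.4167 [ 519.884 -179.133   83.463] [-1.571 -0.    -0.073] [-2.506 -2.212 -0.532] [-0.344  0.487  0.015] 0.15842103724584217 1.1113598452697038
```

Continue slowly toward the stop.

Emit:
send_rows(
  moves=[
    [[1,0,0],[0,0,0],0],
    [[2,-0.3,0],[0,0,0.02],0],
    [[3,-0.5,0],[0,0,0.03],0],
    [[4,-0.7,0],[0,0,0.04],0],
    [[5,-0.9,0],[0,0,0.05],0],
    [[6,-1,0],[0,0,0.06],0],
    [[6,-1,0],[0,0,0.06],0],
    [[6,-1,0],[0,0,0.06],0],
  ],
)

```text
t: 23.08
ee_pos: [523.7, -180.0, 83.4]
eef_rot: [-1.572, 0.004, -0.015]
wrist_force: [-10.8, -2.1, 5.4]
finger_gap: -0.4
```

```bash
python3 st.py
```

```text
23.0833 [ 523.655 -179.993   83.366] [-1.572  0.004 -0.015] [-10.795  -2.138   5.376] [-0.551  1.989 -0.048] -0.3515623821843221 1.1621987561954392
```

Emit:
send_rows(
  moves=[
    [[0.5,0,0],[0,0,0],0],
    [[1,0,0],[0,0,0],0],
    [[1.5,0,0],[0,0,0],0],
    [[2,0,0],[0,0,0],0],
    [[2,0,0],[0,0,0],0],
    [[2,0,0],[0,0,0],0],
    [[2,0,0],[0,0,0],0],
    [[2,0,0],[0,0,0],0],
  ],
)

```text
t: 23.75
ee_pos: [523.7, -180.0, 83.3]
eef_rot: [-1.573, 0.007, -0.015]
wrist_force: [-17.0, -2.0, 13.0]
finger_gap: 0.2
```

```bash
python3 st.py; python3 - <<'E'
from workcell import cams
from h import *
P={n:cams.capture(n) for n in("scene","top")}
crop(P["scene"],(250,70,370,220),5,"pics/s9.png")
crop(P["top"],(310,170,410,270),6,"pics/t9.png")
E
```

```text
23.75 [ 523.739 -180.027   83.308] [-1.573  0.007 -0.015] [-17.025  -2.012  12.971] [-0.395  3.476 -0.04 ] 0.16880696444463147 1.1628204596393799
```

View pics/s9.png

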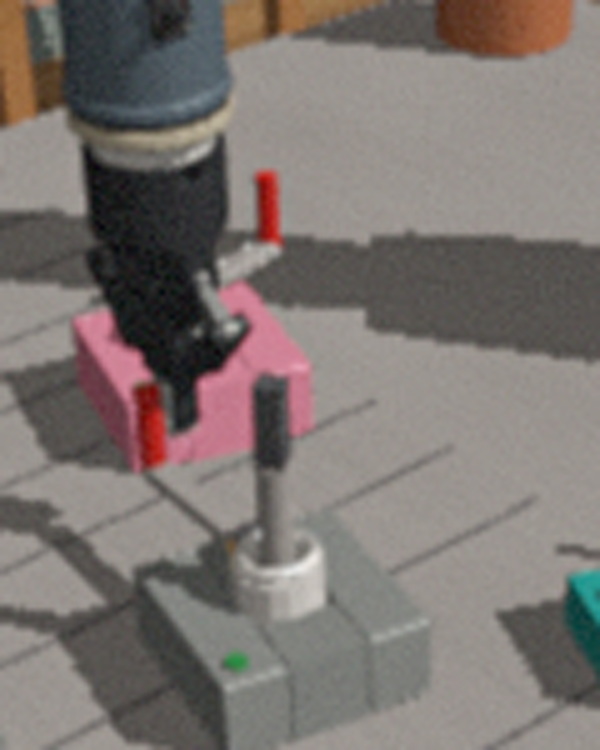

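View pics/t9.png

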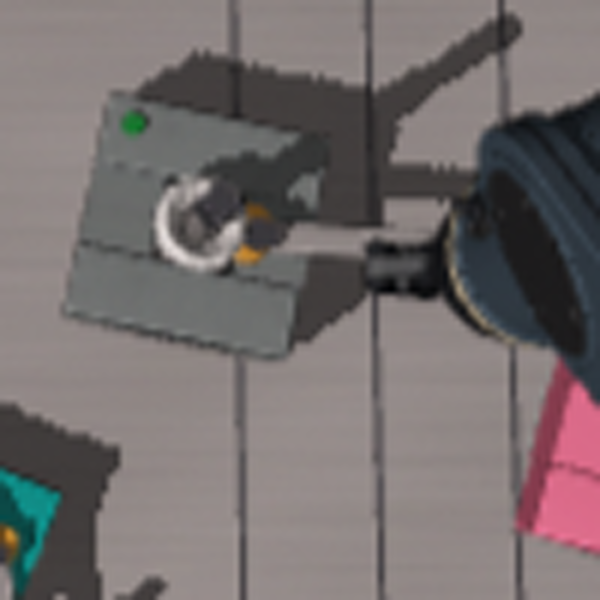

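Emit:
send_rows(
  moves=[
    [[-3,0,0],[0,0,0],0],
    [[-8,1,0],[0,0,0],0],
    [[-16,2,0],[0,0,0],0],
    [[-26,3,0],[0,0,0],0],
    [[-34,3,0],[0,0,0],0],
    [[-36,3,10],[0,0,0],0],
    [[-36,3,35],[0,0,0],0],
    [[-36,3,60],[0,0,0],0],
  ],
)

```text
t: 24.52
ee_pos: [490.9, -176.1, 144.5]
eef_rot: [-1.57, 0.001, -0.013]
wrist_force: [1.4, -0.6, 0.2]
finger_gap: -0.1
```

Emit:
send_rows(
  moves=[
    [[0,0,30],[0,0,0],0],
    [[0,-10,60],[0,0,0],0],
    [[-10,-50,90],[0,0,0],0],
    [[-20,-90,110],[0,0,0],0],
    [[-30,-125,120],[0,0,0],0],
    [[-40,-150,120],[0,0,0],0],
    [[-50,-160,120],[0,0,0],0],
    [[-50,-160,120],[0,0,0],0],
  ],
)

```text
t: 25.18
ee_pos: [438.9, -340.5, 264.0]
eef_rot: [-1.572, 0.001, -0.02]
wrist_force: [-0.1, -0.3, 0.2]
finger_gap: 0.2
```

```bash
python3 st.py; python3 - <<'E'
from workcell import cams
from h import *
P={n:cams.capture(n) for n in("scene","top")}
cv2.imwrite("pics/full10.png",P["scene"]["color"])
crop(P["scene"],(250,100,350,220),6,"pics/s10.png")
crop(P["top"],(310,170,410,270),6,"pics/t10.png")
import pickle; pickle.dump(P,open("P1.pkl","wb"))
E
```

```text
25.1833 [ 438.89  -340.522  264.037] [-1.572  0.001 -0.02 ] [-0.104 -0.258  0.237] [ 0.05  -0.003 -0.01 ] 0.19098191370912765 1.6904989225679432
```

View pics/s10.png

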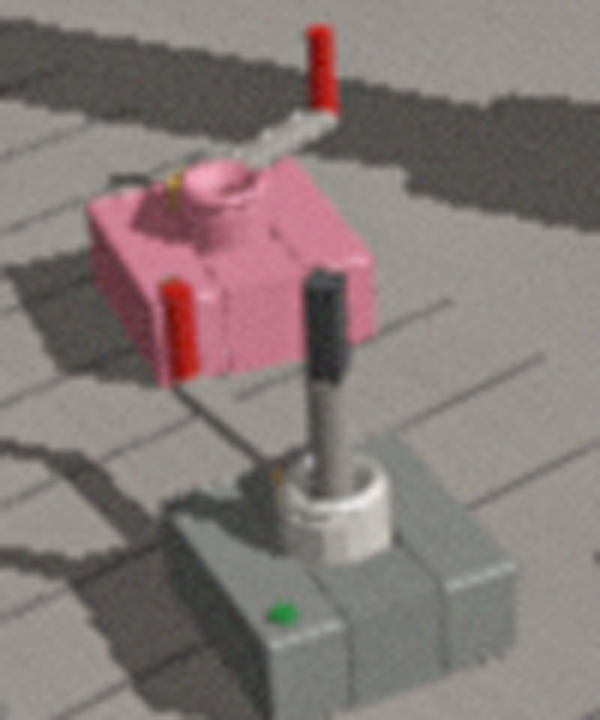

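View pics/t10.png

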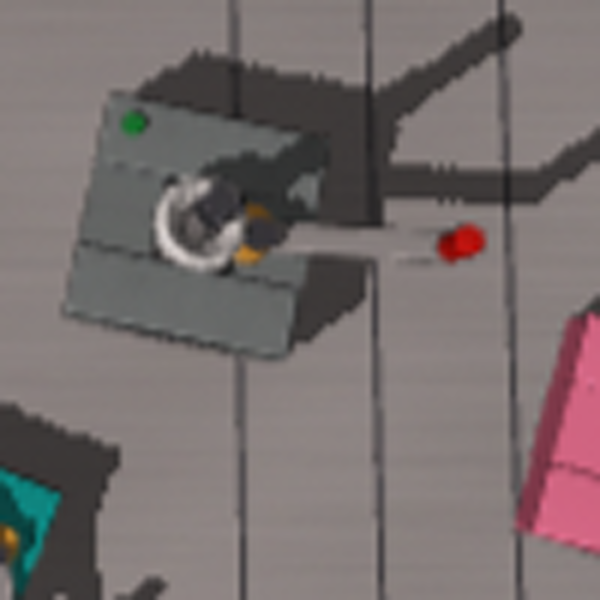

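View pics/full10.png

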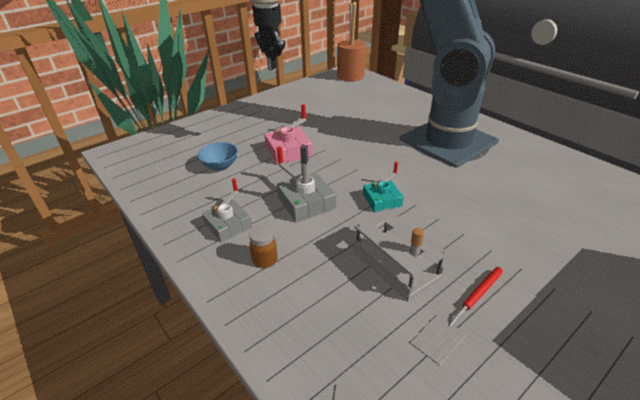

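```bash
python3 - <<'E'
from h import *
import pickle
P=pickle.load(open("P1.pkl","rb")); T,S=P["top"],P["scene"]
t=lambda x,y:(310+(x+.5)/6-.5,170+(y+.5)/6-.5)
s=lambda x,y:(250+(x+.5)/6-.5,100+(y+.5)/6-.5)
print("post",tri([(T,t(467,239)),(S,s(175,287))]),atz(T,t(467,239),110))
print("head",tri([(T,t(216,198)),(S,s(326,282))]),atz(T,t(216,198),180),atz(S,s(326,282),180))
h=atz(T,t(467,239),110)[:2]-[546.5,-80.6]; print(np.linalg.norm(h),np.degrees(np.arctan2(h[1],h[0]))%360-207.2)
print(proj(S,[[553,-49,180],[553,-49,132],[553,-49,90]])*6-[250*6,600], proj(T,[[553,-49,180]])*6-[1860,1020])
E
```

```text
post [ 541.45949727 -180.64345287  110.10123691] [ 541.23758596 -180.46871821  110.        ]
head [554.97923236 -47.66978085 177.66813103] [555.37640297 -48.00189509 180.        ] [556.79884219 -43.82020767 180.        ]
100.00726912682744 59.7836849396914
[[323.01558764 271.34417643]
 [328.14454944 370.88463543]
 [332.39392464 453.35449484]] [[215.70955849 200.53840358]]
```

Emit:
send_rows(
  moves=[
    [[5,20,0],[0,0,0],0],
    [[15,55,0],[0,0,0],0],
    [[25,95,0],[0,0,0],0],
    [[40,130,0],[0,0,0],0],
    [[48,150,-20],[0,0,0],0],
    [[50,158,-50],[0,0,0],0],
    [[50,158,-85],[0,0,0],0],
    [[50,158,-110],[0,0,0],0],
  ],
)

```text
t: 25.95
ee_pos: [491.7, -175.2, 152.2]
eef_rot: [-1.57, 0.0, -0.009]
wrist_force: [-0.4, -0.7, 0.4]
finger_gap: -0.1
```

Emit:
send_rows(
  moves=[
    [[0,0,-30],[0,0,0],0],
    [[0,0,-50],[0,0,0],0],
    [[0,0,-62],[0,0,0],0],
    [[0,0,-65],[0,0,0],0],
    [[8,-1,-65],[0,0,0],0],
    [[16,-1,-65],[0,0,0],0],
    [[24,-1,-65],[0,0,0],0],
    [[28,-1,-65],[0,0,0],0],
  ],
)

```text
t: 26.62
ee_pos: [522.2, -179.4, 89.9]
eef_rot: [-1.571, -0.003, -0.014]
wrist_force: [0.3, -0.2, -0.3]
finger_gap: 0.0
```

Emit:
send_rows(
  moves=[
    [[1,0,0],[0,0,0],0],
    [[2,0,0],[0,0,0],0],
    [[3,0,0],[0,0,0],0],
    [[4,0,0],[0,0,0],0],
    [[5,0,0],[0,0,0],0],
    [[6,0,0],[0,0,0],0],
    [[6,0,0],[0,0,0],0],
    [[6,0,0],[0,0,0],0],
  ],
)

```text
t: 27.28
ee_pos: [523.6, -179.7, 88.4]
eef_rot: [-1.572, 0.004, -0.014]
wrist_force: [-6.8, 0.6, 6.0]
finger_gap: 0.1
```

```bash
python3 st.py
```

```text
27.2833 [ 523.625 -179.664   88.364] [-1.572  0.004 -0.014] [-6.839  0.583  5.985] [ 0.013  1.354 -0.01 ] 0.1173171844716028 1.1666360683306547
```

Emit:
send_rows(
  moves=[
    [[1,0,0],[0,0,0],0],
    [[2,0,0],[0,0,0],0],
    [[3,0,0],[0,0,0],0],
    [[4,0,0],[0,0,0],0],
    [[4.5,0,0],[0,0,0],0],
    [[4.5,0,0],[0,0,0],0],
    [[4.5,0,0],[0,0,0],0],
    [[4.5,0,0],[0,0,0],0],
  ],
)

```text
t: 27.95
ee_pos: [523.8, -179.8, 87.7]
eef_rot: [-1.573, 0.012, -0.014]
wrist_force: [-21.6, 1.5, 16.3]
finger_gap: 0.3
```

```bash
python3 st.py
```

```text
27.95 [ 523.754 -179.835   87.736] [-1.573  0.012 -0.014] [-21.563   1.545  16.338] [ 0.3    4.269 -0.018] 0.2636775115261542 1.1680650346942083
```

Emit:
send_rows(
  moves=[
    [[-4,0,0],[0,0,0],0],
    [[-10,1,0],[0,0,0],0],
    [[-20,2,0],[0,0,0],0],
    [[-30,3,0],[0,0,0],0],
    [[-36,3,0],[0,0,0],0],
    [[-38,3,10],[0,0,0],0],
    [[-38,3,35],[0,0,0],0],
    [[-38,3,60],[0,0,0],0],
  ],
)

```text
t: 28.62
ee_pos: [491.5, -176.2, 149.5]
eef_rot: [-1.57, 0.001, -0.013]
wrist_force: [-0.3, -0.1, 0.5]
finger_gap: 0.7
```

Emit:
send_rows(
  moves=[
    [[0,0,30],[0,0,0],0],
    [[0,-10,60],[0,0,0],0],
    [[-10,-50,90],[0,0,0],0],
    [[-20,-90,110],[0,0,0],0],
    [[-30,-125,120],[0,0,0],0],
    [[-40,-150,120],[0,0,0],0],
    [[-50,-160,120],[0,0,0],0],
    [[-50,-160,120],[0,0,0],0],
  ],
)

```text
t: 29.28
ee_pos: [439.5, -340.6, 269.0]
eef_rot: [-1.572, 0.001, -0.02]
wrist_force: [-0.2, -0.2, -0.5]
finger_gap: -0.1
```

Emit:
send_rows(
  moves=[
    [[0,0,0],[0,0,0],0],
    [[0,0,0],[0,0,0],0],
    [[0,0,0],[0,0,0],0],
    [[0,0,0],[0,0,0],0],
    [[0,0,0],[0,0,0],0],
    [[0,0,0],[0,0,0],0],
    [[0,0,0],[0,0,0],0],
    [[0,0,0],[0,0,0],0],
  ],
)

```text
t: 29.95
ee_pos: [442.2, -336.2, 268.5]
eef_rot: [-1.571, 0.0, -0.013]
wrist_force: [-0.4, -0.3, -0.3]
finger_gap: 0.1
```

```bash
python3 st.py; python3 - <<'E'
from workcell import cams
from h import *
P={n:cams.capture(n) for n in("scene","top")}
a=cv2.resize(P["scene"]["color"][100:220,250:350],None,fx=4,fy=4); b=cv2.resize(P["top"]["color"][170:270,310:410],(400,480))
cv2.imwrite("pics/f11.png",np.hstack([a,b]))
E
```

```text
29.95 [ 442.244 -336.249  268.536] [-1.571  0.    -0.013] [-0.396 -0.253 -0.282] [-0.008 -0.012 -0.011] 0.06506274682365161 1.6899274197722227
```

View pics/f11.png

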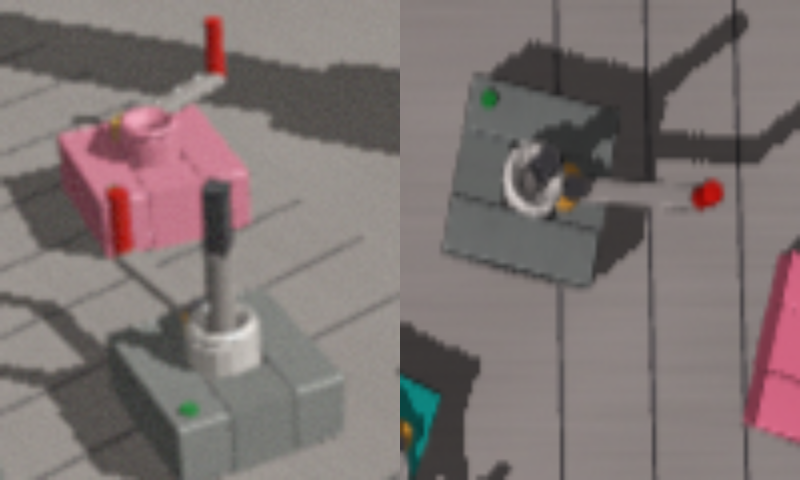

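The bar stands in the collet with its head top at about (216,185) in the left half. The lever is closed, with the red post at (710,193) in the right half, and the gripper is clear of both.

```bash
python3 -c "
from workcell import bot
print(bot.finish_job())"
```

```text
the job is handed in; nothing more can be done
None
```

The square-headed bar is home in the larger grey drive, the lever is closed against its stop, and I handed the job in at about 30 s; no verdict was reported.

- **Feeding:** I pressed the bar on the socket rim with about 2.5–5 N. It dropped in after up to 0.7 rad (40°) of turning, then lowered freely to the depth stop. The stop's spring answered as expected, about 4.4 N for 1.45 mm. The highest vertical load I read while feeding was about 6 N.
- **Bar height:** the tool height put the foot on the stop's height to within about 0.5 mm before I let go. In the pictures the bar head measures about 178 mm high, against 180 mm expected. The two cameras disagree by about 4 mm on the head's sideways position, so I rely on the tool reading and the straight look of the bar.
- **Lever:** I pushed the post twice. It stopped at the same place both times, at 17 N and 21.6 N, which means the end stop. The pictures show a swing of about 60° (1.04 rad). I never measured the lever's angle itself; the stop is my only evidence that it is past 1.1 rad.
- **Other things:** the plain bar, jar, bowl and spatula look unmoved in the picture after the first push of the lever. I compared them by eye and did not re-measure them. The gripper ended clear of everything.

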